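Square up the coasters and hold the caddy clear of the worktop

TASK

Tap the ragged stack of four coasters back into the open front of its caddy until all of them are home against the back stop and their edges line up, while the caddy stands on the worktop. Then take the caddy by its bar handle, lift it with its coasters until its underside is about 10 cm above the worktop, and finish while holding it there by the handle, steady and level, so that I can wipe underneath. Never tip the caddy, and leave the bottle, the mug and the pepper mill alone.

Things in the scene. Friction and masses are not known exactly. Their poses are not given: they have to be found in the camera images.
- caddy: Coaster caddy standing loose on the worktop, 0.6 to 0.9 kg loaded. Origin: below the handle's middle, on its underside; x to its back, y left, z up. Dark slate base 12 mm thick, x -42.5 to +52.5 mm, 108 mm wide. Its open front (-x) faces roughly to the robot. Steel side straps, x -15 to +15 mm, inner faces at y = +/-50 mm, rise to the handle. Four coasters lie stacked on the base.
- handle (a point): Centre of the caddy's handle, 77 mm straight above the caddy's origin: a wooden bar along the caddy's y, 14 mm thick (x), 18 mm high (z 68 to 86 mm), 108 mm long between the straps, with 28 mm of air down to the stack's top (z = 40 mm). With the coasters home the loaded caddy's centre of mass lies below it, about 5 mm towards the back.
- back_stop (a point): Middle of the inner face of the caddy's upright steel back stop, at caddy x = +48.5 mm, z = 26 mm. The stop runs the full width and up to z = 40 mm, level with the top of the stack.
- home_front (a point): Where the middle of the stack's front edges lies when all coasters are home: caddy x = -46.5 mm, z = 26 mm. Home coasters overhang the base's front by 4 mm, so a tool pushing there from the front does not meet the base.
- coaster1: The lowest of the four coasters, blue painted wood, 95 x 95 x 7 mm, about 45 g. Origin: centre of its underside, 12 mm above the caddy's underside, axes nearly parallel to the caddy's. Its centre is at caddy x = -34 to -10 mm at the start, at about +1 mm when home against the back stop. Pushed from the front it slides, and the caddy stays put until the stack meets the stop.
- coaster2: The second of the four coasters, white painted wood, 95 x 95 x 7 mm, about 45 g. Origin: centre of its underside, 19 mm above the caddy's underside, axes nearly parallel to the caddy's. Its centre is at caddy x = -34 to -10 mm at the start, at about +1 mm when home against the back stop. Pushed from the front it slides, and the caddy stays put until the stack meets the stop.
- coaster3: The third of the four coasters, green painted wood, 95 x 95 x 7 mm, about 45 g. Origin: centre of its underside, 26 mm above the caddy's underside, axes nearly parallel to the caddy's. Its centre is at caddy x = -34 to -10 mm at the start, at about +1 mm when home against the back stop. Pushed from the front it slides, and the caddy stays put until the stack meets the stop.
- coaster4: The top of the four coasters, yellow painted wood, 95 x 95 x 7 mm, about 45 g. Origin: centre of its underside, 33 mm above the caddy's underside, axes nearly parallel to the caddy's. Its centre is at caddy x = -34 to -10 mm at the start, at about +1 mm when home against the back stop. Pushed from the front it slides, and the caddy stays put until the stack meets the stop.
- oil_bottle: Bystander: green glass oil bottle, 64 mm across, 220 mm high, origin at the centre of its foot.
- mug: Bystander: white mug, 80 mm across, 95 mm high, handle on its +y side, origin at the centre of its foot.
- pepper_mill: Bystander: dark wooden pepper mill, 58 mm across, 160 mm high, origin at the centre of its foot.
Things that resemble listed ones, but are neither listed nor needed, are in the scene too. There is more than one size of the coaster4; the one meant has the size given above.

How it is judged:
On the way, in this order (a step that is already met when the one before it is completed fails the run):
1. all four coasters are home against the back stop and in line, the caddy standing on the worktop (x of each of coaster1, coaster2, coaster3, coaster4 in the frame of caddy above -0.004 m and angle between the x axis of each of coaster1, coaster2, coaster3, coaster4 and the x axis of caddy, either way round below 0.06 rad and z of coaster1 in the frame of caddy between 0.008 and 0.016 m and z of coaster2 in the frame of caddy between 0.015 and 0.023 m and z of coaster3 in the frame of caddy between 0.022 and 0.03 m and z of coaster4 in the frame of caddy between 0.029 and 0.037 m and height (world z) of caddy below 0.01 m and angle between caddy's own z axis and vertical below 0.05 rad), for 0.2 s.
2. the caddy is lifted clear of the worktop, level, with its coasters in it (x of each of coaster1, coaster2, coaster3, coaster4 in the frame of caddy above -0.004 m and angle between the x axis of each of coaster1, coaster2, coaster3, coaster4 and the x axis of caddy, either way round below 0.06 rad and z of coaster1 in the frame of caddy between 0.008 and 0.016 m and z of coaster2 in the frame of caddy between 0.015 and 0.023 m and z of coaster3 in the frame of caddy between 0.022 and 0.03 m and z of coaster4 in the frame of caddy between 0.029 and 0.037 m and angle between caddy's own z axis and vertical below 0.1 rad and height (world z) of caddy above 0.06 m), for 0.2 s.
At the end, for the whole second after the job is handed in: Only the fingers carry the caddy, its underside 70 to 140 mm above the worktop, within 0.1 rad of level and still (under 20 mm/s, 0.12 rad/s); all four coasters lie stacked in it, within 5 mm of the back stop and 0.06 rad of square, untouched by the robot (x of each of coaster1, coaster2, coaster3, coaster4 in the frame of caddy above -0.004 m and angle between the x axis of each of coaster1, coaster2, coaster3, coaster4 and the x axis of caddy, either way round below 0.06 rad and z of coaster1 in the frame of caddy between 0.008 and 0.016 m and z of coaster2 in the frame of caddy between 0.015 and 0.023 m and z of coaster3 in the frame of caddy between 0.022 and 0.03 m and z of coaster4 in the frame of caddy between 0.029 and 0.037 m and height (world z) of caddy between 0.07 and 0.14 m and angle between caddy's own z axis and vertical below 0.1 rad and linear speed of caddy below 0.02 m/s and angular speed of caddy below 0.12 rad/s and contact force between caddy and the fingers above 2 N and contact force between caddy and oil_bottle below 0.2 N and contact force between caddy and mug below 0.2 N and contact force between caddy and pepper_mill below 0.2 N and contact force between each of coaster1, coaster2, coaster3, coaster4 and the arm below 0.2 N); the arm keeps its last pose, push and grip.
It fails at once if the caddy is tipped by more than 0.35 rad (angle between caddy's own z axis and vertical above 0.35 rad).
It fails at once if the oil bottle is disturbed (moved more than 20 mm) (distance of oil_bottle from where it was at the start of the episode above 0.02 m).
It fails at once if the mug is disturbed (moved more than 20 mm) (distance of mug from where it was at the start of the episode above 0.02 m).
It fails at once if the pepper mill is disturbed (moved more than 20 mm) (distance of pepper_mill from where it was at the start of the episode above 0.02 m).
It also fails if it takes over 53 s, if anything falls off the work surface, if the arm or the gripper's body presses on something with over 40 N, if the wrist force passes 120 N, or if a joint passes its speed limit or range.

ROBOT

A 6-joint arm with a two-finger parallel gripper is mounted at the origin on the work surface. World frame = base frame: x ahead of the robot, y to its left, z up, the work surface at z = 0. Lengths are in m, angles in rad, forces in N, time in s.
With the tool pointing down it reaches from about 0.325 to 0.75 m from the base axis. Payload 7.6 kg.
Tool frame: the origin (TCP) lies at the very end of the fingers, on their centre line; the grasp point (between the pads) lies 19 mm behind it (tcp_to_grasp is the z of the grasp point in the tool frame, in m); z points along the fingers, y is the line along which they close (so a half turn about z gives the same grasp; the last joint's range is limited). The gripper opens to 85 mm and grips with 20 to 120 N. Pads are 22 mm wide; open, the fingers measure 114 mm over their backs; the gripper's body (76 mm by 85 mm) begins 54 mm behind the grasp point. The pads swing forward as they close: fully open they stand 13 mm farther back than shut.
Start: joints at [-1.335, 0.052, 1.401, -0, 1.689, -0.07], TCP at [0.158, -0.501, 0.231] pointing down, gripper open.
Joint ranges: [-2.9, 2.9], [-0.91, 2.17], [0.12, 2.37], [-1.06, 4.2], [0.26, 2.73], [-2.93, 2.93]. Speed limits (rad/s): [2.57, 2.57, 3.01, 3.14, 3.14, 3.14].

INTERFACE

Orientations are given as a rotation vector (axis times angle).
In Python, from cell import get_state, grab_frame, finish_job, boxes_of, trace, tcp_to_grasp gives the robot as it stands.
- The arm moves only by the tool play_rows, never from a script. Its argument "deltas" is a list that holds one entry, the list of rows, each a list of 6 numbers: the shift along the tool's x, y, z each as a share of 0.12 m, from -1 to 1, then the turn, a rotation vector about the tool's x, y, z each as a share of pi/2 rad, from -1 to 1. A call has 1 to 5 rows; each row is the pose to reach, as a shift and turn from the pose commanded when the call began, along the tool's axes at that moment; what a row does not reach only later rows make up. A row lasts 1/12 s, in which the tool goes at most 41.7 mm and 7.16 degrees, less where a joint would pass 70% of its speed; a pose out of reach is approached as far as the arm can. A call with a number of a shift or a turn outside -1 to 1 is refused whole. A call with a gripper value outside its range is refused whole. "claw" is the closure, from -1 (fully open) to 1 (shut), set as the call begins (left out, the last holds). The fingers move at their own pace and stop on an object; "newtons" is the grip in N (left out, the last holds). Time passes only in rows, so rows that repeat a pose let the fingers close. It gives the time, the measured TCP pose, the force, the opening and the grip force at its end, in the units of the state.
- get_state(): the state, without advancing time (a new reading comes with each control period).
- grab_frame(name): name is "scene" or "top" or "wrist"; returns a dict with "frame" (420x560x3 uint8, red, green, blue), "fx", "fy", "cx", "cy" (pixels), "R" (3x3) and "t" (3): a world point X has camera coordinates R X + t. Camera axes: x right, y down, z forward; pixel columns grow to the right and rows downward; lengths in m; the calibration is good to about 2 mm. A picture is of the moment at which its call begins. There is no depth.
- finish_job(): hands the job in; it is judged then, once.
Trained networks look in a picture, given as the dict that the camera call returned (one of the last four; its "shot" number tells which), for a name from the list of things; names that differ only in an ending like _2 or _b are one class to them, and where a whole thing is asked for, a point or a joint stands for the part that bears it (a point fixed in the world has none). Each returns a list of dicts, best first, with "confidence" (0 to 1); they miss things now and then, are a little off and sometimes report something else, mostly with a low value. They report only what shows in the picture. A call takes as long as a camera call. They do not tell look-alikes from the thing itself.
- boxes_of(picture, thing): "rect" ([centre column, centre row, width, height] in pixels, round what is visible of it).
- trace(picture, thing): "region" (420x560 bool, what is visible of it) and "rect" ([centre column, centre row, width, height] in pixels, round what is visible of it).
The state is a dict: "time_s": time; "qpos": joint angles; "joint_vel": joint speeds; "effort": joint torques, N m; "eef_pos": TCP position; "ee_rot": TCP orientation; "wrist_force": force on the tool from outside, world axes, zero at the start; "ft_torque": the same for the moment, N m; "width": opening from 0.0 (shut) to 1.0 (fully open); "grip_force": force on a finger pad.
Only numpy, scipy, OpenCV 4.12 (cv2) and the standard library are available. Lean on these libraries where they do the work, as an engineer would, in place of code of your own. Each camera call takes 0.05 s, during which the arm holds its last target. There are 200 camera calls.

## Working session

There is one attempt and no reset: what is moved stays moved. The work goes in short steps, Python scripts to look and compute and a tool call to move; the robot and the scene stay as the last step left them, time stands still between calls to the robot, and variables do not carry over. Pictures are saved under pics/ and viewed, at most 10 in all, crops included, and the job is handed in when it is done.

Besides the shell and the picture viewer there is one more tool, called after ">>>" by a JSON object that holds its "name" and its "arguments". play_rows: Moves the arm, as the interface text tells. Shift numbers are shares of 0.12 m and turn numbers shares of pi/2 rad, none past 1 either way. Its arguments: {"type":"object","properties":{"deltas":{"type":"array","items":{"type":"array","items":{"type":"array","items":{"type":"number","minimum":-1,"maximum":1}}}},"claw":{"type":"number"},"newtons":{"type":"number"}},"required":["deltas"]}

```bash
mkdir -p pics; python3 - <<'E'
from cell import *
import cv2,numpy as np
s=get_state(); print({k:np.round(v,3) for k,v in s.items()}, tcp_to_grasp)
for n in ("scene","top"):
    p=grab_frame(n); cv2.imwrite(f"pics/{n}0.png",p["frame"][:,:,::-1])
    print(n,p["fx"],p["fy"],p["cx"],p["cy"],np.round(p["R"],4).tolist(),np.round(p["t"],4).tolist())
    for th in ("caddy","handle","coaster1","coaster2","coaster3","coaster4","oil_bottle","mug","pepper_mill"):
        print(th,[(np.round(b["rect"]).tolist(),round(b["confidence"],2)) for b in boxes_of(p,th)[:3]])
E
```

```text
{'time_s': np.float64(0.0), 'qpos': array([-1.335,  0.053,  1.402, -0.   ,  1.689, -0.07 ]), 'joint_vel': array([-0.   , -0.001, -0.001,  0.001, -0.001,  0.   ]), 'effort': array([ 2.0000e-03, -3.8167e+01, -3.6019e+01,  0.0000e+00,  6.0000e-03,
        0.0000e+00]), 'eef_pos': array([ 0.158, -0.5  ,  0.23 ]), 'ee_rot': array([-3.103, -0.478,  0.   ]), 'wrist_force': array([ 0.17 , -0.109, -0.365]), 'ft_torque': array([-0.042, -0.004,  0.083]), 'grip_force': np.float64(0.0), 'width': np.float64(1.003)} -0.0187
scene 503.471179349654 503.471179349654 275.67831046138406 211.444986178405 [[0.4545, 0.8907, -0.0029], [0.633, -0.3253, -0.7025], [-0.6267, 0.3175, -0.7116]] [-0.2519, -0.2611, 1.5888]
caddy [([248.0, 270.0, 52.0, 50.0], 0.59)]
handle [([248.0, 271.0, 56.0, 46.0], 0.9)]
coaster1 [([246.0, 258.0, 46.0, 37.0], 0.86), ([195.0, 316.0, 41.0, 31.0], 0.76), ([328.0, 259.0, 76.0, 59.0], 0.6)]
coaster2 [([246.0, 258.0, 46.0, 37.0], 0.86), ([195.0, 316.0, 41.0, 31.0], 0.76), ([328.0, 259.0, 76.0, 59.0], 0.6)]
coaster3 [([246.0, 258.0, 46.0, 37.0], 0.86), ([195.0, 316.0, 41.0, 31.0], 0.76
[... 393 characters left out ...]
, 0.5382, 1.3068]
caddy [([312.0, 186.0, 38.0, 33.0], 0.74)]
handle [([315.0, 190.0, 38.0, 30.0], 0.79)]
coaster1 [([249.0, 178.0, 51.0, 47.0], 0.8), ([309.0, 200.0, 42.0, 40.0], 0.67), ([312.0, 182.0, 12.0, 1.0], 0.6)]
coaster2 [([249.0, 178.0, 51.0, 47.0], 0.8), ([309.0, 200.0, 42.0, 40.0], 0.67), ([312.0, 182.0, 12.0, 1.0], 0.6)]
coaster3 [([249.0, 178.0, 51.0, 47.0], 0.8), ([309.0, 200.0, 42.0, 40.0], 0.67), ([312.0, 182.0, 12.0, 1.0], 0.6)]
coaster4 [([249.0, 178.0, 51.0, 47.0], 0.8), ([309.0, 200.0, 42.0, 40.0], 0.67), ([312.0, 182.0, 12.0, 1.0], 0.6)]
oil_bottle [([424.0, 195.0, 41.0, 25.0], 0.72)]
mug [([138.0, 264.0, 41.0, 39.0], 0.7)]
pepper_mill [([156.0, 171.0, 32.0, 22.0], 0.6)]
```

```bash
python3 - <<'E'
import cv2,numpy as np
a=cv2.imread("pics/scene0.png"); b=cv2.imread("pics/top0.png")
def mk(im,x,y,w,h,s): return cv2.resize(im[y:y+h,x:x+w],None,fx=s,fy=s,interpolation=cv2.INTER_CUBIC)
cv2.imwrite("pics/topcrop.png",mk(b,220,140,130,97,6))
E
```

```text
(no output)
```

View pics/scene0.png

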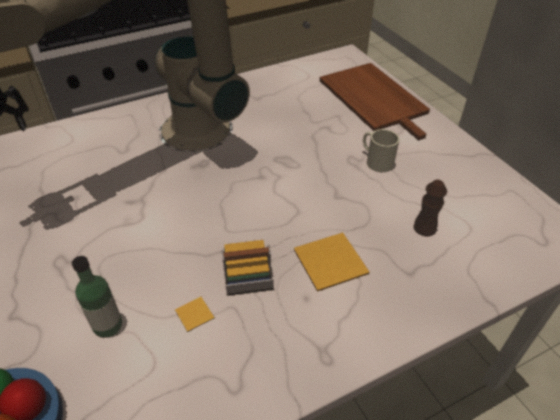

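View pics/topcrop.png

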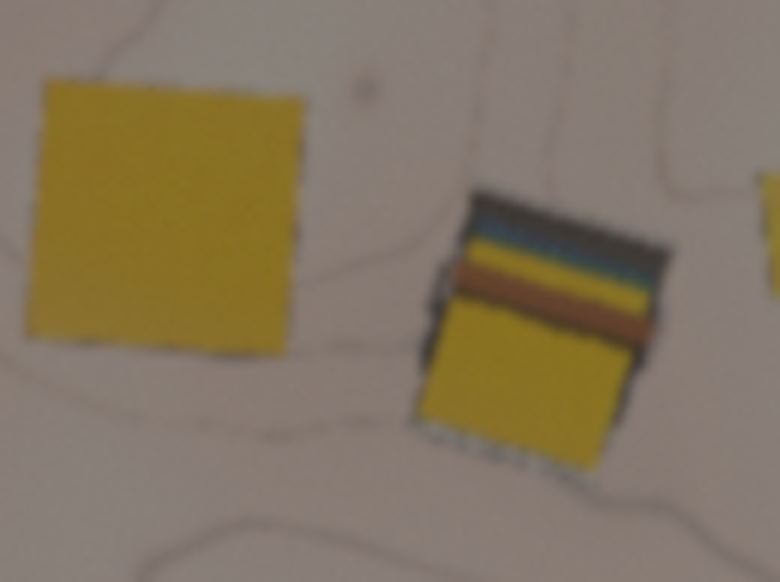

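The scene shows three yellow things: the large mat at scene (331,260), the small card at (195,314), and the 95 mm coaster in the caddy at (248,265), in the stack under the brown handle. The last one is coaster4. In the top crop the handle runs from about (296,186) to (330,195) in top pixels, and the open front points towards the robot. The bottle, mug and mill are well away.

```bash
cat > h.py <<'E'
from cell import *
import cv2,numpy as np
from scipy.spatial.transform import Rotation as Ro
def ray(p,uv,z):
    R=np.array(p["R"]);t=np.array(p["t"]);C=-R.T@t
    d=R.T@np.array([(uv[0]-p["cx"])/p["fx"],(uv[1]-p["cy"])/p["fy"],1])
    return C+d*(z-C[2])/d[2]
def proj(p,X):
    c=np.array(p["R"])@X+np.array(p["t"]); return np.array([p["fx"]*c[0]/c[2]+p["cx"],p["fy"]*c[1]/c[2]+p["cy"]])
def target(yaw): # tool down, tool y axis (closing) along heading yaw
    y=np.array([np.cos(yaw),np.sin(yaw),0]);z=np.array([0,0,-1.]);return Ro.from_matrix(np.c_[np.cross(y,z),y,z])
def delta(pos,yaw,s=None):
    s=s or get_state(); R0=Ro.from_rotvec(s["ee_rot"])
    best=min((target(yaw+k*np.pi) for k in(0,1)),key=lambda r:(R0.inv()*r).magnitude())
    d=R0.inv().apply(np.array(pos)-s["eef_pos"])/.12; w=(R0.inv()*best).as_rotvec()/(np.pi/2)
    return np.round(d,3).tolist(),np.round(w,3).tolist()
E
python3 - <<'E'
from h import *
p=grab_frame("top"); f=p["frame"][135:245,280:350]; hsv=cv2.cvtColor(f,cv2.COLOR_RGB2HSV).astype(int)
br=((hsv[...,0]<14)&(hsv[...,1]>90)).astype(np.uint8)
ye=((hsv[...,0]>=17)&(hsv[...,0]<32)&(hsv[...,1]>120)).astype(np.uint8)
for n,m,z in(("handle",br,.086),("yellow",ye,.04)):
    k,l,st,_=cv2.connectedComponentsWithStats(m); 
    if n=="handle": m=(l==1+st[1:,4].argmax())
    ys,xs=np.nonzero(m); r=cv2.minAreaRect(np.c_[xs,ys].astype(np.float32)+np.float32([280,135])); B=cv2.boxPoints(r)
    W=np.array([ray(p,b,z) for b in B]); print(n,len(xs),r,np.round(W[:,:2],4).tolist(),np.linalg.norm(W[1]-W[0]),np.linalg.norm(W[2]-W[1]))
    print("centre",W.mean(0)); e=W[1]-W[0] if np.linalg.norm(W[1]-W[0])>np.linalg.norm(W[2]-W[1]) else W[2]-W[1]; print("long yaw",np.arctan2(e[1],e[0]))
p2=grab_frame("scene")
print("cam",-np.array(p["R"]).T@p["t"])
E
```

```text
handle 112 ((311.5357360839844, 190.6506805419922), (33.51228713989258, 4.39209508895874), 15.708637237548828) [[0.6042, -0.0461], [0.6165, -0.0497], [0.5889, -0.1434], [0.5765, -0.1397]] 0.01287467115753873 0.09771659705647721
centre [ 0.59651257 -0.09473242  0.086     ]
long yaw -1.8576290685936119
yellow 875 ((320.9014587402344, 195.8670654296875), (40.251949310302734, 65.40692138671875), 78.46537780761719) [[0.6262, -0.0179], [0.6638, -0.2128], [0.5438, -0.2347], [0.5065, -0.0407]] 0.19844070640684774 0.12204728613539
centre [ 0.58508896 -0.12654145  0.04      ]
long yaw -1.379942686390124
cam [0.47251215 0.0040922  1.33200383]
```

```bash
python3 - <<'E'
from h import *
s=get_state();print(delta((.4915,-.064,.2),1.284)); R0=Ro.from_rotvec(s["ee_rot"]);print(R0.as_matrix().round(3))
for k in range(2): print(np.round((R0.inv()*target(1.284+k*np.pi)).as_rotvec()/(np.pi/2),3))
E
```

```text
([3.745, -2.633, 0.261], [0.0, 0.0, 0.377])
[[ 0.954  0.301  0.   ]
 [ 0.301 -0.954 -0.   ]
 [-0.     0.    -1.   ]]
[-0.     0.    -1.623]
[0.    0.    0.377]
```

>>> {"name": "play_rows", "arguments": {"deltas": [[[0.94,-0.66,0,0,0,0.1],[0.94,-0.66,0,0,0,0.1],[0.94,-0.66,0,0,0,0.1],[0.94,-0.66,0,0,0,0.1],[0.94,-0.66,0,0,0,0.1]]], "claw": 0, "newtons": 40}}

```text
time_s: 1.52
eef_pos: [0.2436, -0.3891, 0.2318]
ee_rot: [3.132, 0.24, 0.001]
wrist_force: [-0.1, -0.2, 0.2]
width: 0.501
grip_force: 0.0
```

>>> {"name": "play_rows", "arguments": {"deltas": [[[0.98,-0.5,0,0,0,0.1],[0.98,-0.5,0,0,0,0.1],[0.98,-0.5,0,0,0,0.1],[0.98,-0.5,0,0,0,0.1],[0.98,-0.5,0,0,0,0.1]]]}}

```text
time_s: 1.93
eef_pos: [0.3509, -0.3134, 0.2312]
ee_rot: [-3.141, 0.008, -0.0]
wrist_force: [0.6, -0.8, -0.3]
width: 0.502
grip_force: 0.0
```

```bash
python3 -c "
from h import *
print(get_state()['width'],delta((.4915,-.064,.15),1.284))"
```

```text
0.5015065758456553 ([1.161, -2.084, 0.677], [-0.0, -0.0, 0.18])
```

>>> {"name": "play_rows", "arguments": {"deltas": [[[0.56,-1.0,0.1,0,0,0.1],[0.56,-1.0,0.1,0,0,0.1],[0.56,-1.0,0.1,0,0,0.1],[0.56,-1.0,0.1,0,0,0.1],[0.56,-1.0,0.1,0,0,0.1]]]}}

```text
time_s: 2.35
eef_pos: [0.4181, -0.1935, 0.2188]
ee_rot: [-3.131, 0.255, 0.001]
wrist_force: [0.1, -0.5, 0.2]
width: 0.495
grip_force: 0.0
```

```bash
python3 -c "
from h import *
print(get_state()['width'],delta((.4915,-.064,.15),1.284))"
```

```text
0.49463658724743437 ([0.429, -1.164, 0.574], [-0.0, 0.0, 0.079])
```

>>> {"name": "play_rows", "arguments": {"deltas": [[[0.41,-1.0,0.57,0,0,0.08],[0.41,-1.0,0.57,0,0,0.08],[0.41,-1.0,0.57,0,0,0.08],[0.41,-1.0,0.57,0,0,0.08],[0.41,-1.0,0.57,0,0,0.08]]]}}

```text
time_s: 2.77
eef_pos: [0.4855, -0.0833, 0.1475]
ee_rot: [-3.108, 0.452, 0.008]
wrist_force: [-0.1, 0.2, 0.3]
width: 0.499
grip_force: 0.0
```

```bash
python3 - <<'E'
from h import *
s=get_state();print(s['width'],delta((.4915,-.064,.06),1.284,s))
p=grab_frame("wrist");cv2.imwrite("pics/wrist1.png",p["frame"][:,:,::-1])
x=np.array([.959,-.283,0]);o=np.array([.597,-.095,0])
y=np.array([.283,.959,0])
for sgn in(-1,1):print("handle end",proj(p,o+y*.054*sgn+[0,0,.077]))
print("cam",-np.array(p["R"]).T@p["t"])
E
```

```text
0.4993022073057565 ([0.006, -0.168, 0.729], [-0.0, 0.003, -0.001])
handle end [343.03678489  25.75297297]
handle end [136.03208077  26.33601008]
cam [ 0.54944091 -0.10178419  0.28915312]
```

View pics/wrist1.png

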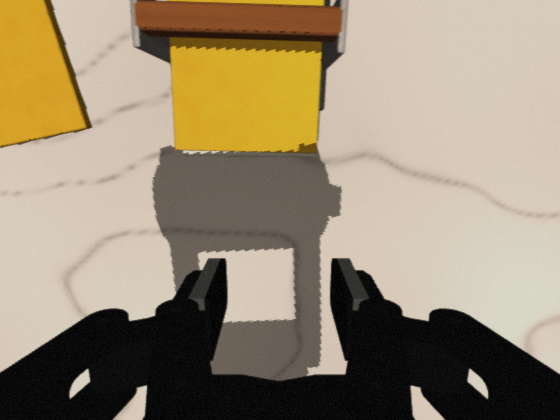

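The wrist view shows the open fingers at (205,300) and (350,300). The handle runs from (137,17) to (342,23), within a few pixels of the prediction, and the yellow front edge is at row 151, centred on column 246. Next I refine the yaw from the handle.

```bash
cat >> h.py <<'E'
def handle(p,z=.068):
    hsv=cv2.cvtColor(p["frame"],cv2.COLOR_RGB2HSV).astype(int)
    m=((hsv[...,0]<14)&(hsv[...,1]>110)&(hsv[...,2]>50)).astype(np.uint8)
    k,l,st,_=cv2.connectedComponentsWithStats(m); m=l==1+st[1:,4].argmax()
    cols=np.nonzero(m.sum(0)>8)[0]; cs=np.arange(cols[0]+8,cols[-1]-8)
    out={"ends":(cols[0],cols[-1])}
    for nm,f in(("near",lambda c:np.nonzero(m[:,c])[0][-1]+.5),("far",lambda c:np.nonzero(m[:,c])[0][0]-.5)):
        a,b=np.polyfit(cs,[f(c) for c in cs],1); out[nm]=[(cols[0],a*cols[0]+b),(cols[-1],a*cols[-1]+b)]
    return out
E
python3 - <<'E'
from h import *
p=grab_frame("wrist");o=handle(p);print(o)
for nm,z in(("near",.068),("near",.086),("far",.086),("far",.068)):
    A,B=(ray(p,u,z) for u in o[nm]); print(nm,z,A.round(4),B.round(4),np.linalg.norm(A-B),"yaw y",np.arctan2(*(A-B)[1::-1]),"mid",((A+B)/2).round(4))
E
```

```text
{'ends': (np.int64(133), np.int64(336)), 'near': [(np.int64(133), np.float64(31.3873114853978)), (np.int64(336), np.float64(37.54677401003453))], 'far': [(np.int64(133), np.float64(1.8976836881879473)), (np.int64(336), np.float64(8.654316796288615))]}
near 0.068 [ 0.6136 -0.0396  0.068 ] [ 0.5786 -0.1458  0.068 ] 0.11180291743953849 yaw y 1.2528988627081774 mid [ 0.5961 -0.0927  0.068 ]
near 0.086 [ 0.6083 -0.0447  0.086 ] [ 0.5762 -0.1424  0.086 ] 0.10277247705317415 yaw y 1.2528988627081763 mid [ 0.5923 -0.0935  0.086 ]
far 0.086 [ 0.6207 -0.0499  0.086 ] [ 0.589  -0.1456  0.086 ] 0.10085405378935718 yaw y 1.2508776069811567 mid [ 0.6049 -0.0977  0.086 ]
far 0.068 [ 0.627  -0.0452  0.068 ] [ 0.5925 -0.1493  0.068 ] 0.10971592563075254 yaw y 1.2508776069811574 mid [ 0.6098 -0.0973  0.068 ]
```

```bash
python3 - <<'E'
from h import *
print(delta((.4913,-.059,.009),1.252))
E
```

```text
([-0.016, -0.231, 1.178], [0.001, 0.001, 0.018])
```

>>> {"name": "play_rows", "arguments": {"deltas": [[[-0.016,-0.23,0.9,0,0,0.018],[-0.016,-0.23,0.9,0,0,0.018],[-0.016,-0.23,0.9,0,0,0.018],[-0.016,-0.23,0.9,0,0,0.018],[-0.016,-0.23,0.9,0,0,0.018]]]}}

```text
time_s: 3.28
eef_pos: [0.4913, -0.0594, 0.0432]
ee_rot: [3.101, -0.502, -0.002]
wrist_force: [0.4, 0.6, 0.5]
width: 0.499
grip_force: 0.0
```

```bash
python3 - <<'E'
from h import *
print(delta((.4913,-.059,.009),1.252))
p=grab_frame("scene");q=cv2.resize(p["frame"][215:305,190:310,::-1],None,fx=6,fy=6,interpolation=cv2.INTER_CUBIC);cv2.imwrite("pics/s2.png",q)
E
```

```text
([-0.001, -0.003, 0.285], [0.001, 0.001, -0.001])
```

View pics/s2.png

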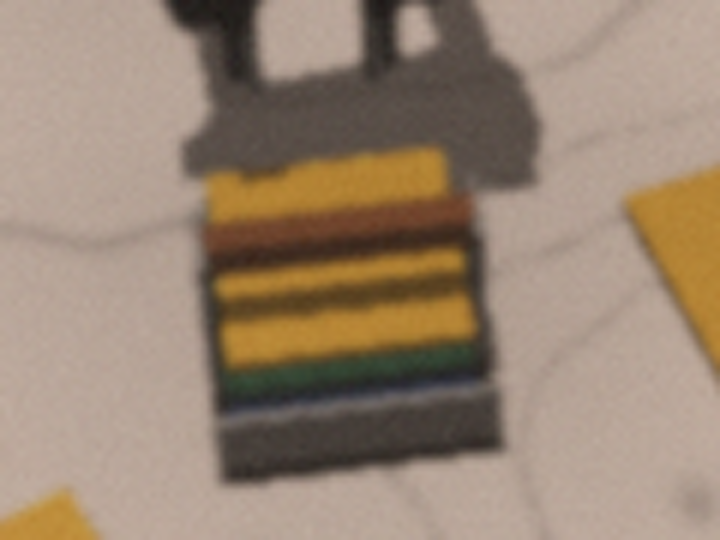

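Crop confirmed: the yellow coaster under the handle is coaster4, with green and blue below it and the white one hidden behind. The fingertips show at crop (242,85) and (378,78). I use those to check the tip height.

```bash
python3 - <<'E'
from h import *
p=grab_frame("scene");s=get_state();R0=Ro.from_rotvec(s["ee_rot"])
for sg in(1,-1):
  for y in(.02,.03,.035):
    for x in (0,.011):print(sg,y,x,[proj(p,s["eef_pos"]+R0.apply([x,sg*y,-d])).round(1).tolist() for d in(0,.006,.012)])
E
```

```text
1 0.02 0 [[234.4, 228.1], [234.2, 226.4], [234.1, 224.7]]
1 0.02 0.011 [[234.8, 231.4], [234.7, 229.7], [234.5, 228.0]]
1 0.03 0 [[230.3, 228.5], [230.1, 226.9], [230.0, 225.2]]
1 0.03 0.011 [[230.7, 231.8], [230.5, 230.1], [230.4, 228.4]]
1 0.035 0 [[228.2, 228.8], [228.1, 227.1], [227.9, 225.4]]
1 0.035 0.011 [[228.6, 232.1], [228.4, 230.4], [228.3, 228.7]]
-1 0.02 0 [[250.7, 226.2], [250.6, 224.5], [250.5, 222.8]]
-1 0.02 0.011 [[251.2, 229.5], [251.1, 227.8], [251.0, 226.1]]
-1 0.03 0 [[254.8, 225.8], [254.7, 224.1], [254.6, 222.4]]
-1 0.03 0.011 [[255.3, 229.0], [255.2, 227.3], [255.2, 225.6]]
-1 0.035 0 [[256.8, 225.5], [256.7, 223.9], [256.7, 222.2]]
-1 0.035 0.011 [[257.4, 228.8], [257.3, 227.1], [257.2, 225.4]]
```

>>> {"name": "play_rows", "arguments": {"deltas": [[[0,0,0.15,0,0,0],[0,0,0.3,0,0,0],[0,0,0.3,0,0,0]]]}}

```text
time_s: 3.63
eef_pos: [0.4914, -0.0586, 0.0067]
ee_rot: [3.101, -0.501, -0.001]
wrist_force: [-1.6, 0.2, -1.5]
width: 0.501
grip_force: 0.0
```

>>> {"name": "play_rows", "arguments": {"deltas": [[[0.04,0,0,0,0,0],[0.08,0,0,0,0,0],[0.12,0,0,0,0,0],[0.16,0,0,0,0,0],[0.2,0,0,0,0,0]]]}}

```text
time_s: 4.05
eef_pos: [0.5158, -0.0657, 0.0079]
ee_rot: [3.101, -0.499, 0.003]
wrist_force: [0.1, -0.4, -0.3]
width: 0.5
grip_force: 0.0
```

>>> {"name": "play_rows", "arguments": {"deltas": [[[0.03,0,0,0,0,0],[0.06,0,0,0,0,0],[0.09,0,0,0,0,0],[0.12,0,0,0,0,0],[0.15,0,0,0,0,0]]]}}

```text
time_s: 4.47
eef_pos: [0.5319, -0.071, 0.0068]
ee_rot: [3.102, -0.499, -0.0]
wrist_force: [-0.9, 0.9, 0.4]
width: 0.499
grip_force: 0.4
```

```bash
python3 - <<'E'
from h import *
s=get_state();o=np.array([.6005,-.095]);x=np.array([.9496,-.3135]);print((s["eef_pos"][:2]-o)@x, s["eef_pos"])
p=grab_frame("wrist");cv2.imwrite("pics/w3.png",p["frame"][:,:,::-1])
p=grab_frame("scene");q=cv2.resize(p["frame"][215:305,190:310,::-1],None,fx=6,fy=6,interpolation=cv2.INTER_CUBIC);cv2.imwrite("pics/s3.png",q)
E
```

```text
-0.07268048406436955 [ 0.53189003 -0.07098578  0.00679401]
```

View pics/w3.png

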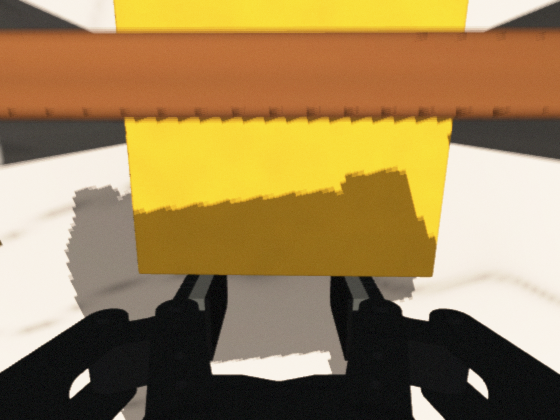

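The handle is parallel to the tool at rows 32–118. The stack's front edge at row 274 is straight and at the fingers. I keep pushing slowly.

>>> {"name": "play_rows", "arguments": {"deltas": [[[0.02,0,0,0,0,0],[0.04,0,0,0,0,0],[0.06,0,0,0,0,0],[0.08,0,0,0,0,0],[0.1,0,0,0,0,0]]]}}

```text
time_s: 4.98
eef_pos: [0.5432, -0.0747, 0.0067]
ee_rot: [3.102, -0.499, -0.0]
wrist_force: [-1.2, 0.1, -0.2]
width: 0.499
grip_force: 0.5
```

>>> {"name": "play_rows", "arguments": {"deltas": [[[0.007,0,0,0,0,0],[0.013,0,0,0,0,0],[0.02,0,0,0,0,0],[0.02,0,0,0,0,0]]]}}

```text
time_s: 5.32
eef_pos: [0.545, -0.0754, 0.0068]
ee_rot: [3.101, -0.5, -0.002]
wrist_force: [-3.5, 0.6, 1.8]
width: 0.5
grip_force: 2.1
```

```bash
cat >> h.py <<'E'
def rep():
    s=get_state();o=np.array([.6005,-.095]);x=np.array([.9496,-.3135]);print("push x",((s["eef_pos"][:2]-o)@x).round(4),s["wrist_force"].round(2))
    p=grab_frame("wrist");h=handle(p);print(h)
    hsv=cv2.cvtColor(p["frame"],cv2.COLOR_RGB2HSV).astype(int);ye=(hsv[...,0]>=17)&(hsv[...,0]<32)&(hsv[...,1]>120)
    e=[np.nonzero(ye[:,c])[0].max() for c in range(240,330,10)];print("front rows",e, "z.04:",ray(p,(285,np.median(e)+.5),.04).round(4))
    for c,r in(("near",.068),("far",.086)):
        A,B=(ray(p,u,r) for u in h[c]);print(c,((A+B)/2).round(4),np.arctan2(*(A-B)[1::-1]).round(4))
    return p
E
python3 - <<'E'
from h import *
rep()
E
```

```text
push x -0.0589 [-3.54  0.62  1.77]
{'ends': (np.int64(0), np.int64(559)), 'near': [(np.int64(0), np.float64(199.3073793792455)), (np.int64(559), np.float64(197.91849699452447))], 'far': [(np.int64(0), np.float64(120.01145101676872)), (np.int64(559), np.float64(118.31147473158181))]}
front rows [np.int64(288), np.int64(288), np.int64(288), np.int64(288), np.int64(288), np.int64(288), np.int64(288), np.int64(288), np.int64(288)] z.04: [ 0.5558 -0.0807  0.04  ]
near [ 0.5905 -0.0902  0.068 ] 1.253
far [ 0.607  -0.0956  0.086 ] 1.2536
```

>>> {"name": "play_rows", "arguments": {"deltas": [[[0.008,0,0,0,0,0],[0.016,0,0,0,0,0],[0.024,0,0,0,0,0],[0.024,0,0,0,0,0]]]}}

```text
time_s: 5.7
eef_pos: [0.5481, -0.0764, 0.0068]
ee_rot: [3.102, -0.5, -0.0]
wrist_force: [-3.1, 1.0, 0.1]
width: 0.503
grip_force: 1.7
```

```bash
python3 - <<'E'
from h import *
rep()
p=grab_frame("scene");q=cv2.resize(p["frame"][215:305,190:310,::-1],None,fx=6,fy=6,interpolation=cv2.INTER_CUBIC);cv2.imwrite("pics/s4.png",q)
E
```

```text
push x -0.0556 [-3.07  1.01  0.12]
{'ends': (np.int64(0), np.int64(559)), 'near': [(np.int64(0), np.float64(200.2711884559127)), (np.int64(559), np.float64(199.0286144752899))], 'far': [(np.int64(0), np.float64(120.75551554284628)), (np.int64(559), np.float64(119.7934079015797))]}
front rows [np.int64(288), np.int64(288), np.int64(288), np.int64(288), np.int64(288), np.int64(288), np.int64(288), np.int64(288), np.int64(288)] z.04: [ 0.5589 -0.0817  0.04  ]
near [ 0.5934 -0.0911  0.068 ] 1.2528
far [ 0.6099 -0.0965  0.086 ] 1.2524
```

View pics/s4.png

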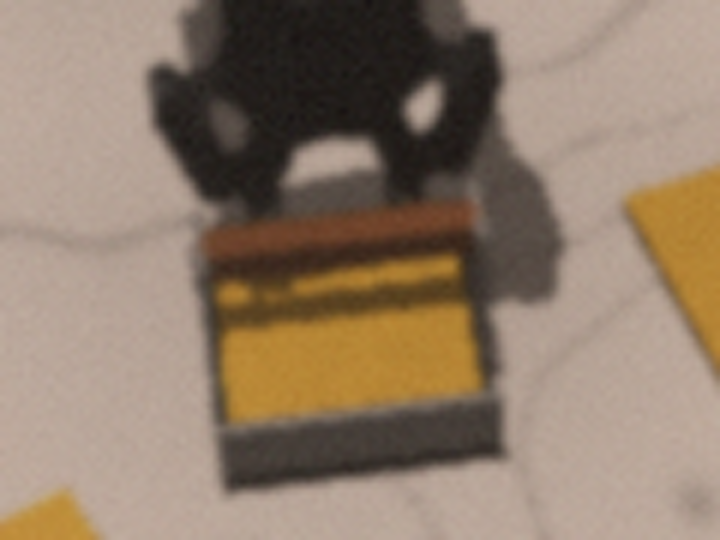

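The stack is now flush against the grey back stop at crop (360,405), and the caddy moves with the push. I back off and look at the front edges.

>>> {"name": "play_rows", "arguments": {"deltas": [[[-0.1,0,0,0,0,0],[-0.3,0,0,0,0,0],[-0.5,0,0,0,0,0],[-0.5,0,-0.4,0,0,0],[-0.5,0,-0.8,0,0,0]]]}}

```text
time_s: 6.22
eef_pos: [0.4877, -0.0567, 0.0878]
ee_rot: [-3.102, 0.499, 0.011]
wrist_force: [1.4, 0.3, 0.6]
width: 0.499
grip_force: 0.0
```

>>> {"name": "play_rows", "arguments": {"deltas": [[[0,0,-0.4,0,0,0],[0,0,-0.5,0,0,0],[0,0,-0.5,0,0,0]]], "claw": -1}}

```text
time_s: 6.47
eef_pos: [0.4945, -0.0582, 0.157]
ee_rot: [3.101, -0.499, 0.021]
wrist_force: [0.8, -0.3, 0.1]
width: 0.904
grip_force: 0.0
```

```bash
python3 - <<'E'
from h import *
p=rep()
cv2.imwrite("pics/w5.png",p["frame"][:,:,::-1])
E
```

```text
push x -0.1122 [ 0.76 -0.29  0.09]
{'ends': (np.int64(188), np.int64(379)), 'near': [(np.int64(188), np.float64(37.47175100761307)), (np.int64(379), np.float64(37.09197492163009))], 'far': [(np.int64(188), np.float64(10.230461262875057)), (np.int64(379), np.float64(10.27836094939543))]}
front rows [np.int64(114), np.int64(114), np.int64(413), np.int64(115), np.int64(409), np.int64(404), np.int64(391), np.int64(414), np.int64(114)] z.04: [ 0.3475 -0.0147  0.04  ]
near [ 0.5983 -0.0951  0.068 ] 1.2525
far [ 0.6073 -0.0978  0.086 ] 1.2504
```

View pics/w5.png

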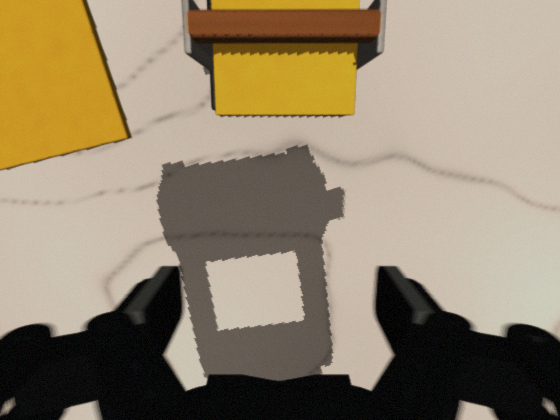

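All edges line up: only yellow shows at the front edge (row 115), with no blue, white or green sticking out. The handle spans (188–379, rows 10–37). Next I move above the handle and turn 90°.

>>> {"name": "play_rows", "arguments": {"deltas": [[[0.95,0,0,0,0,-0.35],[0.95,0,0,0,0,-0.35],[0.95,0,0,0,0,-0.35],[0.95,0,0,0,0,-0.35],[0.95,0,0,0,0,-0.35]]], "newtons": 60}}

```text
time_s: 6.93
eef_pos: [0.5999, -0.0938, 0.1464]
ee_rot: [-3.118, -0.37, 0.006]
wrist_force: [-0.4, 0.1, -0.2]
width: 1.0
grip_force: 0.0
```

>>> {"name": "play_rows", "arguments": {"deltas": [[[0,0,0,0,0,-0.35],[0,0,0,0,0,-0.35],[0,0,0,0,0,-0.35],[0,0,0,0,0,-0.35],[0,0,0,0,0,-0.35]]]}}

```text
time_s: 7.35
eef_pos: [0.5991, -0.0933, 0.1481]
ee_rot: [-2.901, -1.204, 0.002]
wrist_force: [-0.3, 0.8, 0.3]
width: 1.001
grip_force: 0.0
```

```bash
python3 -c "
from h import *
print(get_state()['qpos'],delta((.6025,-.0955,.15),1.252-np.pi/2))"
```

```text
[-2.15313024e-01  3.19907030e-01  1.26440781e+00 -6.12910759e-05
  1.55915656e+00  5.68879150e-01] ([0.007, 0.033, -0.016], [-0.001, 0.0, -0.296])
```

>>> {"name": "play_rows", "arguments": {"deltas": [[[0.01,0.033,0,0,0,-0.296],[0.01,0.033,0,0,0,-0.296],[0.01,0.033,0,0,0,-0.296],[0.01,0.033,0,0,0,-0.296],[0.01,0.033,0,0,0,-0.296]]]}}

```text
time_s: 7.77
eef_pos: [0.6027, -0.0952, 0.1483]
ee_rot: [-2.548, -1.835, 0.002]
wrist_force: [-0.0, 0.2, -0.0]
width: 1.001
grip_force: 0.0
```

```bash
python3 - <<'E'
from h import *
print(delta((.6025,-.0955,.057),1.252-np.pi/2))
p=grab_frame("wrist");cv2.imwrite("pics/w6.png",p["frame"][:,:,::-1])
E
```

```text
([-0.002, 0.0, 0.76], [-0.001, 0.0, -0.002])
```

View pics/w6.png

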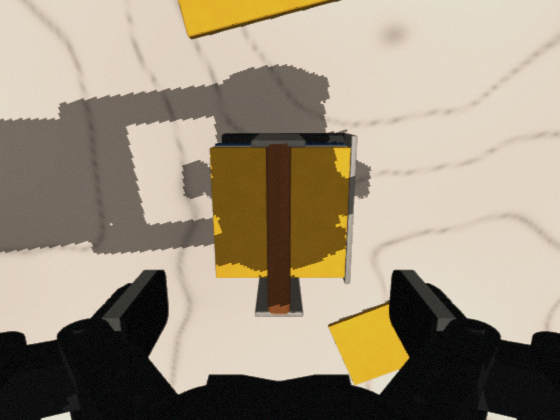

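The handle at column 279 is centred between the open fingers (165/395) and upright in the picture. The stack is square to the stop on the right at column 350. I descend and grip.

>>> {"name": "play_rows", "arguments": {"deltas": [[[0,0,0.25,0,0,0],[0,0,0.5,0,0,0],[0,0,0.65,0,0,0],[0,0,0.75,0,0,0],[0,0,0.75,0,0,0]]]}}

```text
time_s: 8.23
eef_pos: [0.6012, -0.0949, 0.0564]
ee_rot: [-2.551, -1.827, 0.006]
wrist_force: [-0.5, 0.1, -0.6]
width: 0.995
grip_force: 0.0
```

>>> {"name": "play_rows", "arguments": {"deltas": [[[0,0,0,0,0,0],[0,0,0,0,0,0],[0,0,0,0,0,0],[0,0,0,0,0,0],[0,0,0,0,0,0]]], "claw": 1, "newtons": 60}}

```text
time_s: 8.65
eef_pos: [0.6035, -0.0954, 0.0613]
ee_rot: [2.551, 1.831, 0.002]
wrist_force: [-0.2, 0.1, -0.2]
width: 0.3
grip_force: 0.0
```

>>> {"name": "play_rows", "arguments": {"deltas": [[[0,0,0,0,0,0],[0,0,0,0,0,0],[0,0,0,0,0,0],[0,0,0,0,0,0],[0,0,0,0,0,0]]]}}

```text
time_s: 9.07
eef_pos: [0.6032, -0.0953, 0.0609]
ee_rot: [2.552, 1.832, 0.001]
wrist_force: [-3.6, 0.2, 5.9]
width: 0.153
grip_force: 59.3
```

>>> {"name": "play_rows", "arguments": {"deltas": [[[0,0,-0.03,0,0,0],[0,0,-0.07,0,0,0],[0,0,-0.11,0,0,0],[0,0,-0.16,0,0,0],[0,0,-0.2,0,0,0]]]}}

```text
time_s: 9.48
eef_pos: [0.6028, -0.0953, 0.0843]
ee_rot: [-2.552, -1.832, 0.001]
wrist_force: [0.1, 0.3, -7.5]
width: 0.151
grip_force: 58.7
```

```bash
python3 - <<'E'
from h import *
print(get_state()["wrist_force"],get_state()["ft_torque"])
p=grab_frame("wrist");q=p["frame"][:,:,::-1]
p=grab_frame("scene");r=cv2.resize(p["frame"][195:300,190:310,::-1],None,fx=3,fy=3,interpolation=cv2.INTER_CUBIC)
c=np.zeros((420,800,3),np.uint8);c[:315,:360]=r;c[:,360:]=cv2.resize(q,(440,330))[0:330].copy() if 0 else np.pad(cv2.resize(q,(440,330)),((0,90),(0,0),(0,0)));cv2.imwrite("pics/c7.png",c)
E
```

```text
[ 0.07571364  0.25471935 -7.47503979] [-0.0172694   0.01247453 -0.015116  ]
```

View pics/c7.png

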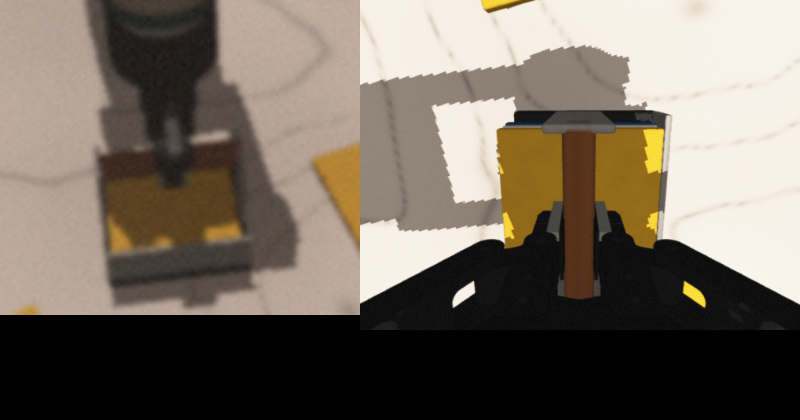

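The caddy hangs level by its handle, with 7.5 N at the wrist. The stack sits against the stop at combined-picture column 660, and the fingers are clear of it. I lift the rest gently.

>>> {"name": "play_rows", "arguments": {"deltas": [[[0,0,-0.05,0,0,0],[0,0,-0.11,0,0,0],[0,0,-0.18,0,0,0],[0,0,-0.25,0,0,0],[0,0,-0.32,0,0,0]]]}}

```text
time_s: 10.0
eef_pos: [0.6032, -0.0953, 0.124]
ee_rot: [2.552, 1.831, 0.001]
wrist_force: [-0.3, -1.0, -8.2]
width: 0.151
grip_force: 58.9
```

>>> {"name": "play_rows", "arguments": {"deltas": [[[0,0,-0.07,0,0,0],[0,0,-0.14,0,0,0],[0,0,-0.21,0,0,0],[0,0,-0.27,0,0,0],[0,0,-0.31,0,0,0]]]}}

```text
time_s: 10.42
eef_pos: [0.6033, -0.0953, 0.1612]
ee_rot: [2.551, 1.831, 0.001]
wrist_force: [-0.4, -0.2, -7.9]
width: 0.151
grip_force: 58.9
```

>>> {"name": "play_rows", "arguments": {"deltas": [[[0,0,0,0,0,0],[0,0,0,0,0,0],[0,0,0,0,0,0],[0,0,0,0,0,0],[0,0,0,0,0,0]]]}}

```text
time_s: 10.83
eef_pos: [0.6027, -0.0952, 0.1591]
ee_rot: [-2.552, -1.831, 0.001]
wrist_force: [0.8, -0.6, -8.5]
width: 0.152
grip_force: 58.8
```

>>> {"name": "play_rows", "arguments": {"deltas": [[[0,0,0,0,0,0],[0,0,0,0,0,0],[0,0,0,0,0,0],[0,0,0,0,0,0],[0,0,0,0,0,0]]]}}

```text
time_s: 11.25
eef_pos: [0.603, -0.0953, 0.1598]
ee_rot: [2.552, 1.832, -0.0]
wrist_force: [1.2, -0.4, -8.5]
width: 0.15
grip_force: 58.8
```

```bash
python3 - <<'E'
from h import *
p=grab_frame("wrist");q=p["frame"][:,:,::-1]
p=grab_frame("scene");r=cv2.resize(p["frame"][170:275,190:310,::-1],None,fx=3,fy=3,interpolation=cv2.INTER_CUBIC)
c=np.zeros((330,800,3),np.uint8);c[:315,:360]=r;c[:,360:]=cv2.resize(q,(440,330));cv2.imwrite("pics/c8.png",c)
E
```

```text
(no output)
```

View pics/c8.png

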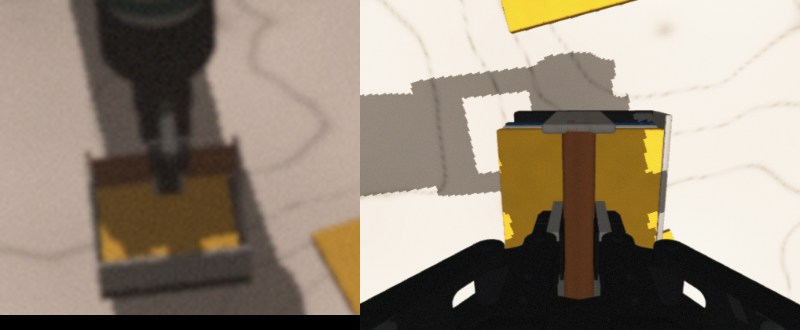

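The caddy is held still and level, about 99 mm up. In the wrist view the handle (565–597) and stack look the same as just after the first lift.

```bash
python3 -c "
from cell import *
print(finish_job())"
```

```text
the job is handed in; nothing more can be done
None
```

The four coasters are home against the back stop and in line, and the gripper holds the caddy by its handle, level and steady about 10 cm above the worktop; the job is handed in, but no verdict came back.

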